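# Open the dust-filter box in the joiners' workshop

## Robot

A 6-joint arm with a two-finger parallel gripper is mounted at the origin on the work surface. World frame = base frame: x ahead of the robot, y to its left, z up, the work surface at z = 0. Lengths are in m, angles in rad, forces in N, time in s.
With the tool pointing down it reaches from about 0.325 to 0.85 m from the base axis. Payload 4.4 kg.
Tool frame: the origin (TCP) lies at the very end of the fingers, on their centre line; the grasp point (between the pads) lies 19 mm behind it (r.grip_depth is the distance from the TCP to the grasp point, in m); x points along the fingers, z is the direction in which the jaws open and shut, and the axes are right-handed (so a half turn about x gives the same grasp; the last joint's range is limited). The gripper opens to 94 mm and grips with 3 to 60 N. Pads are 16 mm wide; open, the fingers measure 119 mm over their backs; the gripper's body (75 mm by 177 mm) begins 78 mm behind the grasp point.
Start: joints at [0.981, 0.207, 1.542, -0, 1.393, -0.15], TCP at [0.245, 0.52, 0.205] pointing down, gripper open.
Joint ranges: [-2.73, 2.73], [-0.86, 2.22], [0.23, 2.46], [-1.11, 4.25], [0.08, 2.63], [-2.82, 2.82]. Speed limits (rad/s): [2.79, 2.79, 3.14, 3.14, 3.14, 3.14].

## Interface

Orientations are given as a unit quaternion [x, y, z, w].
In Python, from rig import r gives the robot as it stands.
- The arm moves only by the tool carry_out, never from a script. Its arguments are lists of equal length, an entry for each row: "angular": the turn, a rotation vector about the tool's x, y, z in degrees, a list of three; "offset": the shift along the tool's x, y, z in cm, a list of three; "claw": the closure in counts, from 0 (fully open) to 255 (shut). A call has 1 to 8 rows; each row shifts and turns the commanded pose from where the row before left it, along the tool's axes as they then stand; what a row does not reach is not made up. A row lasts 1/8 s, in which the tool goes at most 62.5 mm and 10.7 degrees, less where a joint would pass 70% of its speed; a pose out of reach is approached as far as the arm can. A call is refused whole if a number of a shift passes 6.25 or a number of a turn 10.7, either way. A call with a gripper value outside its range is refused whole. The fingers move at their own pace and stop on an object; "squeeze" is the grip in N (left out, the last holds). Time passes only in rows, so rows that do not move let the fingers close. It gives the time, the measured TCP pose, the force and the opening at its end, in the units of the state.
- r.get_obs(): the state, without advancing time (a new reading comes with each control period).
- r.snapshot(name): name is "scene" or "top" or "wrist"; returns a dict with "img" (480x640x3 uint8, red, green, blue), "fx", "fy", "cx", "cy" (pixels), "origin" and "rotation" of the camera in the world; the wrist camera has in their place "mount" (4x4, takes a point from camera to tool coordinates, whose origin is the TCP and whose axes are the tool frame's). Camera axes: x right, y down, z forward; pixel columns grow to the right and rows downward; lengths in m; the calibration is good to about 2 mm. A picture is of the moment at which its call begins: read the wrist's pose just before it. There is no depth.
- r.close_job(): hands the job in, once; it reports no verdict.
The state is a dict: "clock": time; "joints": joint angles; "qd": joint speeds; "tau": joint torques, N m; "ee_pos": TCP position; "ee_rot": TCP orientation; "wrist_force": force on the tool from outside, world axes, zero at the start; "ft_torque": the same for the moment, N m; "finger_gap": finger opening in m.
Only numpy, scipy, OpenCV 4.12 (cv2) and the standard library are available. Lean on these libraries where they do the work, as an engineer would, in place of code of your own. Each camera call takes 0.05 s, during which the arm holds its last target.

## Task

Loosen both brass captive thumbscrews on the dust-filter box, turning each anticlockwise through its quarter turn to the stop while the cover stays in place. Then lift the cover straight up by its red handle, clear of the box, and set it down gently, right way up, in the middle of the black mat. Leave the black dial on the box as it is set.

Things in the scene. Friction and masses are not known exactly. Their poses are not given: they have to be found in the camera images.
- left_screw_grip (a point): The left one (seen from the robot) of two brass captive thumbscrews on the fixed slate-grey filter box (210 x 280 mm, 70 mm high). Bar 40 mm long, 14 wide, 34 tall, upright axis. Point: on the axis, 12 mm below the bar's top, 104 mm above the table, 100 mm from the cover's centre. x: along the bar, towards its clamp lug (10 mm wide, below the bar, tip 46 mm from the axis, over the cover's edge while tight); pinch across y; z up.
- left_screw (a joint): Angle of the left thumbscrew (rad): 0 to 0.25 at the start (tight, lug over the cover), grows anticlockwise seen from above, end stop at 1.5 (fully loose). The lug is clear of the cover from about 1.0. It stays where it is left; friction about 0.05 N m.
- right_screw_grip (a point): The right one (seen from the robot) of two brass captive thumbscrews on the fixed slate-grey filter box (210 x 280 mm, 70 mm high). Bar 40 mm long, 14 wide, 34 tall, upright axis. Point: on the axis, 12 mm below the bar's top, 104 mm above the table, 100 mm from the cover's centre. x: along the bar, towards its clamp lug (10 mm wide, below the bar, tip 46 mm from the axis, over the cover's edge while tight); pinch across y; z up.
- right_screw (a joint): Angle of the right thumbscrew (rad): 0 to 0.25 at the start (tight, lug over the cover), grows anticlockwise seen from above, end stop at 1.5 (fully loose). The lug is clear of the cover from about 1.0. It stays where it is left; friction about 0.05 N m.
- cover_grip (a point): Loose aluminium cover on the box, 130 x 130 mm, 4 mm plate, 98 mm square plug 12 mm deep below it, loose in the box's opening; 0.25 to 0.5 kg. Red bar handle 90 mm long, 14 wide, 16 tall, 24 mm free below it. Point: middle of the bar, over the cover's centre; x along the bar, pinch across y, z up; 48 mm above the plug's underside, 106 mm above the table at the start. Screw tops: 116 mm above the table.
- mat_top (a point): Centre of the top face of the fixed black rubber mat, 240 x 240 mm, 4 mm thick, flat on the table on the other side of the robot's midline from the filter box; z up.
- dial (a joint): Black bar-shaped suction dial on the filter box, between the cover and the box's edge on the robot's side, its axis 100 mm from the cover's centre, top 114 mm above the table; starts at 0 and turns clockwise (rad). Not to be turned.
Mind the look-alikes: they are no part of the job. What is shaped like the part that bears cover_grip but blue is not meant.

How it is judged:
By the outcome, as a careful person would: the job done as asked, in the order asked, and still so for the second after the job is handed in, with the robot touching nothing.
It also fails if it takes over 72 s, if anything falls off the work surface, if the arm or the gripper's body presses on something with over 40 N, if the wrist force passes 120 N, or if a joint passes its speed limit or range.

## Working session

There is one attempt and no reset: what is moved stays moved. The work goes in short steps, Python scripts to look and compute and a tool call to move; the robot and the scene stay as the last step left them, time stands still between calls to the robot, and variables do not carry over. Pictures are saved under pics/ and viewed, and the job is handed in when it is done.

Besides the shell and the picture viewer there is one more tool, called after ">>>" as name(argument=value, ...) on one line, values as JSON. carry_out: Moves the arm, as the interface text tells. Its arguments: {"type":"object","properties":{"angular":{"type":"array"},"offset":{"type":"array"},"claw":{"type":"array"},"squeeze":{"type":"number"}},"required":["angular","offset","claw"]}

```bash
ls; mkdir -p pics
python3 - <<'E'
from rig import r
import cv2
o=r.get_obs(); print({k:o[k] for k in o})
for n in ["scene","top","wrist"]:
    s=r.snapshot(n); cv2.imwrite(f"pics/{n}0.png",s["img"][:,:,::-1]); print(n,{k:s[k] for k in s if k!="img"})
E
```

```text
pics
{'clock': 0.0, 'joints': array([ 9.80503698e-01,  2.07430906e-01,  1.54291038e+00, -3.17853157e-05,
        1.39349409e+00, -1.50502744e-01]), 'qd': array([ 4.11504030e-06, -1.38431930e-04, -2.59991765e-03, -2.28981893e-04,
        2.95314127e-05, -5.70921437e-04]), 'tau': array([-6.92412050e-04, -3.70875049e+01, -2.81416672e+01,  6.99252379e-02,
        3.60208517e-02, -1.94578352e-04]), 'ee_pos': array([0.24438193, 0.51960877, 0.20430528]), 'ee_rot': array([-0.3792279 ,  0.59774345,  0.37856826,  0.59630113]), 'wrist_force': array([0.50023191, 1.05172212, 0.51535928]), 'ft_torque': array([-0.0003777 ,  0.03677171,  0.0210587 ]), 'finger_gap': 0.0939843067982206}
scene {'fx': 467.3373110371345, 'fy': 467.3373110371345, 'cx': 324.9312776545669, 'cy': 243.29705112635776, 'origin': array([0.69962209, 0.40195465, 0.8931365 ]), 'rotation': array([ 0.24516082,  0.93056354, -0.26165516, -0.07405574])}
top {'fx': 538.6460552549312, 'fy': 538.6460552549312, 'cx': 315.0841762822694, 'cy': 236.8336996631471, 'origin': array([0.27683286, 0.00444477, 1.23437529]), 'rotation': array([ 0.71532043, -0.69541544,  0.05428671, -0.04203574])}
wrist {'fx': 377.81625107849544, 'fy': 377.81625107849544, 'cx': 319.32272464085503, 'cy': 239.74184575158455, 'mount': array([[-7.74554323e-04, -2.57984684e-01,  9.66148696e-01,
        -1.78942887e-01],
       [ 2.23382634e-05, -9.66148990e-01, -2.57984744e-01,
         7.53033741e-02],
       [ 9.99999700e-01, -1.78241115e-04,  7.54097807e-04,
        -2.34594477e-03],
       [ 0.00000000e+00,  0.00000000e+00,  0.00000000e+00,
         1.00000000e+00]])}
```

View pics/scene0.png

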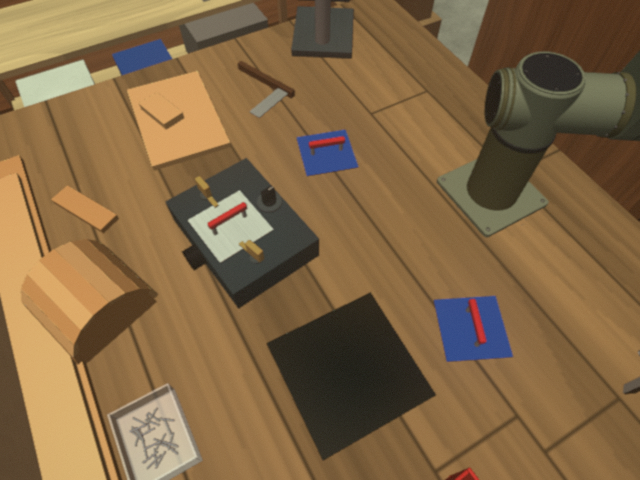

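View pics/top0.png

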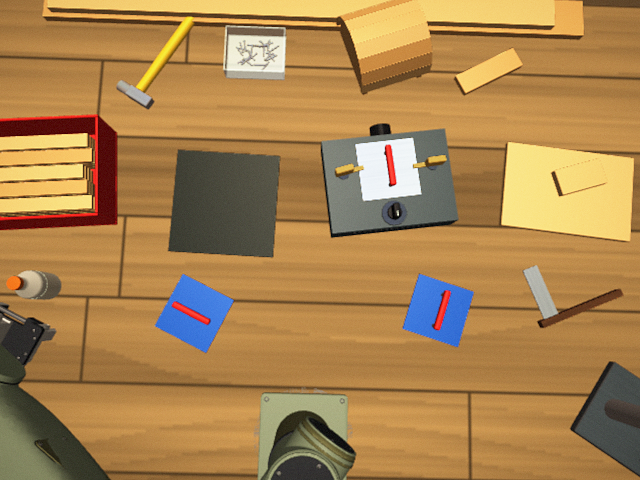

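View pics/wrist0.png

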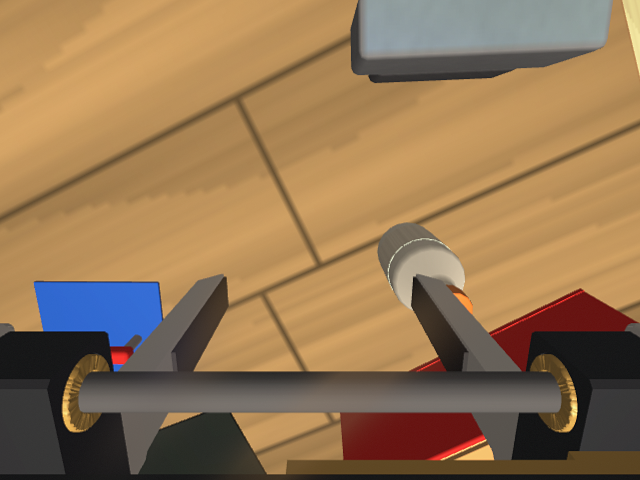

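```bash
cat > h.py <<'E'
import numpy as np,cv2
from scipy.spatial.transform import Rotation as R
from rig import r
def cam(s,obs=None):
    if "mount" in s:
        T=np.eye(4);T[:3,:3]=R.from_quat(obs["ee_rot"]).as_matrix();T[:3,3]=obs["ee_pos"]
        M=T@s["mount"];return M[:3,3],M[:3,:3]
    q=np.array(s["rotation"]);return np.array(s["origin"]),R.from_quat(q).as_matrix()
def cast(s,uv,z,obs=None):
    o,Rm=cam(s,obs);uv=np.atleast_2d(uv).astype(float)
    d=np.c_[(uv[:,0]-s["cx"])/s["fx"],(uv[:,1]-s["cy"])/s["fy"],np.ones(len(uv))]@Rm.T
    return o+d*((z-o[2])/d[:,2])[:,None]
def blobs(mask,mn=30):
    c,_=cv2.findContours(mask.astype(np.uint8),cv2.RETR_EXTERNAL,cv2.CHAIN_APPROX_NONE)
    return sorted([k for k in c if cv2.contourArea(k)>mn],key=cv2.contourArea,reverse=True)
E
python3 - <<'E'
from h import *
for n in ["top","scene"]:
    s=r.snapshot(n);img=s["img"];hsv=cv2.cvtColor(img,cv2.COLOR_RGB2HSV).astype(int);H,S,V=hsv[...,0],hsv[...,1],hsv[...,2]
    print(n)
    box={"top":(325,120,465,245),"scene":(160,150,330,310)}[n]
    roi=np.zeros(H.shape,bool);roi[box[1]:box[3],box[0]:box[2]]=1
    for nm,m,z in [("red",((H<6)|(H>174))&(S>150)&roi,.114),("brass",(H>12)&(H<28)&(S>110)&(V>60)&roi,.116),("white",(S<45)&(V>150)&roi,.074),("mat",(V<60)&(S<80),.004)]:
        for k in blobs(m.astype(np.uint8))[:3]:
            (c,wh,a)=cv2.minAreaRect(k);bp=cv2.boxPoints((c,wh,a))
            print(nm,np.round(c,1),np.round(wh,1),cv2.contourArea(k),cast(s,c,z)[0].round(4),"box",cast(s,bp,z)[:,:2].round(3).tolist())
    b=img[box[1]:box[3],box[0]:box[2]]
    cv2.imwrite(f"pics/{n}_crop.png",cv2.resize(b,None,fx=4.5 if n=="top" else 3.5,fy=4.5 if n=="top" else 3.5,interpolation=cv2.INTER_CUBIC)[:,:,::-1])
E
```

```text
top
red [389.8 164.8] [40.3  6.5] 198.5 [ 0.5914 -0.169   0.114 ] box [[0.634, -0.156], [0.637, -0.169], [0.549, -0.182], [0.547, -0.169]]
brass [394.5 182. ] [124. 139.] 4696.0 [ 0.5535 -0.179   0.116 ] box [[0.686, -0.027], [0.696, -0.329], [0.425, -0.326], [0.416, -0.034]]
brass [429.3 161. ] [ 9.2 33.9] 205.0 [ 0.6019 -0.2535  0.116 ] box [[0.605, -0.216], [0.618, -0.288], [0.598, -0.291], [0.585, -0.219]]
brass [348.3 168.6] [ 9.2 28.6] 184.5 [ 0.5797 -0.08    0.116 ] box [[0.58, -0.048], [0.599, -0.107], [0.579, -0.112], [0.561, -0.053]]
white [387.8 168.8] [59.  59.4] 3266.0 [ 0.5933 -0.1709  0.074 ] box [[0.649, -0.096], [0.672, -0.227], [0.539, -0.245], [0.517, -0.115]]
mat [ 40.3 399.6] [194.5  61.2] 3945.0 [0.0679 0.5783 0.004 ] box [[0.234, 0.738], [0.288, 0.618], [-0.092, 0.423], [-0.142, 0.54]]
mat [301.5 467.5] [61. 23.] 1001.5 [-0.0617  0.0013  0.004 ] box [[-0.087, 0.067], [-0.039, 0.069], [-0.036, -0.065], [-0.084, -0.066]]
mat [330.6 434.9] [60.4  8.1] 329.5 [ 0.008  -0.0605  0.004 ] box [[0.04, -0.002], [0.054, -0.013], [-0.024, -0.119], [-0.037, -0.108]]
scene
red [227.  214.9] [ 6.3 42.2] 215.5 [ 0.596  -0.1661  0.114 ] box [[0.638, -0.167], [0.553, -0.181], [0.553, -0.165], [0.638, -0.152]]
brass [244.5 229.5] [169. 159.] 26169.0 [ 0.5801 -0.1151  0.116 ] box [[0.783, -0.034], [0.655, -0.399], [0.328, -0.216], [0.519, 0.115]]
white [230.  224.2] [53.  67.2] 2987.5 [ 0.5947 -0.1701  0.074 ] box [[0.668, -0.225], [0.523, -0.254], [0.522, -0.116], [0.659, -0.095]]
mat [347.3 372. ] [125.9 127.5] 11470.0 [0.5276 0.2035 0.004 ] box [[0.652, 0.081], [0.388, 0.072], [0.409, 0.32], [0.642, 0.312]]
mat [552.  72.] [59.5 34.8] 1590.0 [-0.4412 -0.2523  0.004 ] box [[-0.334, -0.276], [-0.466, -0.374], [-0.551, -0.227], [-0.418, -0.14]]
mat [235.1 263.5] [153.6  81.6] 1509.0 [ 0.6175 -0.1191  0.004 ] box [[0.794, -0.154], [0.69, -0.333], [0.43, -0.081], [0.554, 0.067]]
```

View pics/top_crop.png

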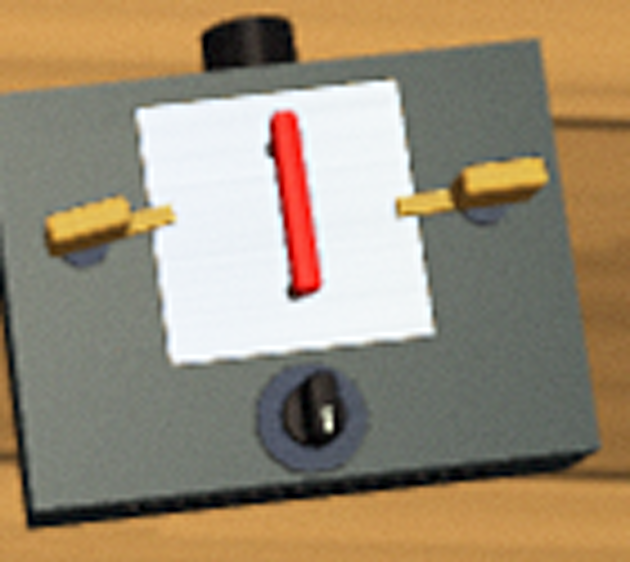

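View pics/scene_crop.png

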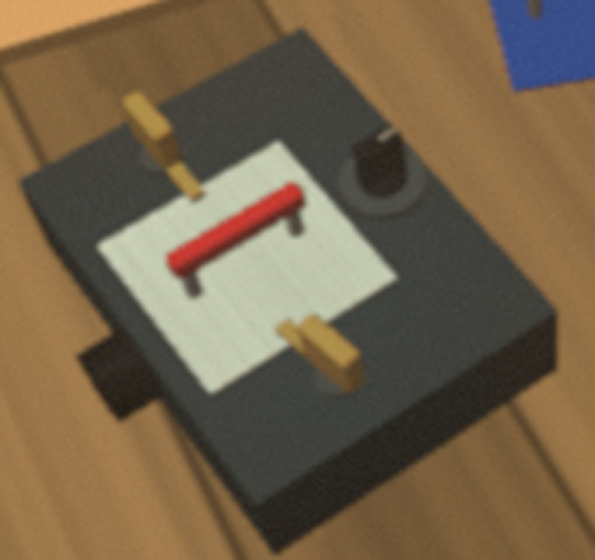

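```bash
cat >> h.py <<'E'
def plan(p,psi,o=None):
    """psi: heading (deg) of tool z (jaw axis) in world, tool x down. prints total offset in current tool axes (cm) and turn about tool x"""
    o=o or r.get_obs();Rm=R.from_quat(o["ee_rot"])
    d=Rm.inv().apply(np.array(p)-o["ee_pos"])*100
    x=np.array([0,0,-1.]);z=np.array([np.cos(np.radians(psi)),np.sin(np.radians(psi)),0]);y=np.cross(z,x)
    T=R.from_matrix(np.c_[x,y,z]);rv=(Rm.inv()*T).as_rotvec(degrees=True)
    print("offset cm",d.round(2),"rotvec",rv.round(2))
def stat():
    o=r.get_obs();M=R.from_quat(o["ee_rot"]).as_matrix()
    print("t",round(o["clock"],2),"pos",o["ee_pos"].round(4),"x",M[:,0].round(3),"zhead",np.degrees(np.arctan2(M[1,2],M[0,2])).round(2),"j",o["joints"].round(2),"F",o["wrist_force"].round(1),"tq",o["ft_torque"].round(2),"gap",round(o["finger_gap"],4))
E
python3 - <<'E'
from h import *
stat()
for psi in (8.5,98.5,-81.5,-171.5): print(psi);plan([.5933,-.1705,.25],psi)
# mat from top
s=r.snapshot("top");img=s["img"]
m=(img.max(2)<75);m[:, :150]=0;m[:,300:]=0;m[:130]=0;m[270:]=0
k=blobs(m)[0];c=cv2.minAreaRect(k);print(c,cast(s,c[0],.004),cast(s,cv2.boxPoints(c),.004)[:,:2].round(3).tolist())
E
```

```text
t 0.25 pos [0.2446 0.52   0.2049] x [-0.001 -0.001 -1.   ] zhead 64.8 j [ 0.98  0.21  1.54 -0.    1.39 -0.15] F [ 0.2 -0.  -0.3] tq [ 0.05 -0.01 -0.01] gap 0.0941
8.5
offset cm [ -4.47 -60.95 -47.64] rotvec [ 5.63e+01 -6.00e-02  2.00e-02]
98.5
offset cm [ -4.47 -60.95 -47.64] rotvec [-3.37e+01 -6.00e-02 -3.00e-02]
-81.5
offset cm [ -4.47 -60.95 -47.64] rotvec [ 1.463e+02 -3.000e-02  8.000e-02]
-171.5
offset cm [ -4.47 -60.95 -47.64] rotvec [-1.237e+02 -3.000e-02 -7.000e-02]
((215.5044403076172, 202.93362426757812), (87.60552215576172, 101.0423583984375), 3.814074993133545) [[0.51837155 0.21822256 0.004     ]] [[0.405, 0.32], [0.643, 0.319], [0.635, 0.114], [0.397, 0.12]]
```

>>> carry_out(angular=[[0,0,0],[0,0,0],[0,0,0],[0,0,0],[0,0,0],[0,0,0],[0,0,0],[0,0,0]], offset=[[-0.28,-3.81,-2.98],[-0.28,-3.81,-2.98],[-0.28,-3.81,-2.98],[-0.28,-3.81,-2.98],[-0.28,-3.81,-2.98],[-0.28,-3.81,-2.98],[-0.28,-3.81,-2.98],[-0.28,-3.81,-2.98]], claw=[0,0,0,0,0,0,0,0])

```text
clock: 1.3
ee_pos: [0.4197, 0.1734, 0.2281]
ee_rot: [-0.379, 0.597, 0.379, 0.597]
wrist_force: [0.3, -0.1, -0.5]
finger_gap: 0.0938
```

>>> carry_out(angular=[[0,0,0],[0,0,0],[0,0,0],[0,0,0],[0,0,0],[0,0,0],[0,0,0],[0,0,0]], offset=[[-0.28,-3.81,-2.98],[-0.28,-3.81,-2.98],[-0.28,-3.81,-2.98],[-0.28,-3.81,-2.98],[-0.28,-3.81,-2.98],[-0.28,-3.81,-2.98],[-0.28,-3.81,-2.98],[-0.28,-3.81,-2.98]], claw=[0,0,0,0,0,0,0,0])

```text
clock: 2.3
ee_pos: [0.5939, -0.1722, 0.2502]
ee_rot: [-0.379, 0.597, 0.379, 0.597]
wrist_force: [0.4, 0.7, -0.0]
finger_gap: 0.0942
```

>>> carry_out(angular=[[9.4,0,0],[9.4,0,0],[9.4,0,0],[9.4,0,0],[9.4,0,0],[9.4,0,0],[0,0,0],[0,0,0]], offset=[[0,0,0],[0,0,0],[0,0,0],[0,0,0],[0,0,0],[0,0,0],[0,0,0],[0,0,0]], claw=[0,0,0,0,0,0,0,0])

```text
clock: 3.3
ee_pos: [0.5934, -0.1707, 0.2501]
ee_rot: [-0.053, 0.705, 0.053, 0.705]
wrist_force: [-0.3, 0.1, -0.0]
finger_gap: 0.0939
```

Run:
```python
from h import *
stat();plan([.5933,-.1705,.25],8.5)
s=r.snapshot("wrist");cv2.imwrite("pics/w1.png",s["img"][:,:,::-1])
```

```text
t 3.3 pos [ 0.5934 -0.1707  0.2501] x [-0.  0. -1.] zhead 8.53 j [-0.42  0.27  1.38 -0.    1.5  -0.57] F [-0.3  0.1 -0. ] tq [-0.07  0.03  0.02] gap 0.0939
offset cm [ 0.01  0.02 -0.  ] rotvec [ 0.03 -0.01 -0.01]
```

View pics/w1.png

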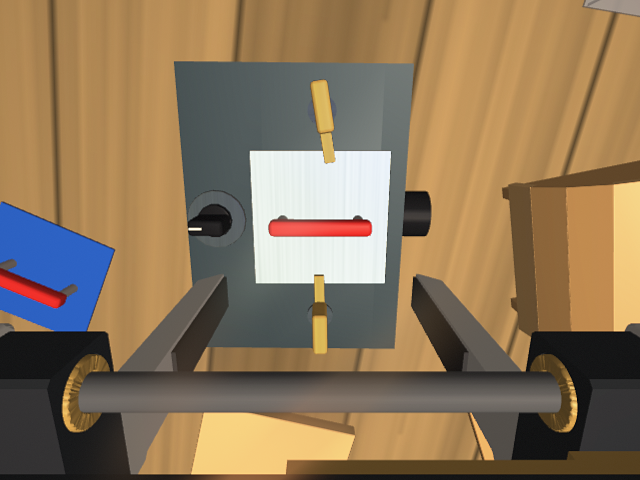

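Run:
```python
from h import *
o=r.get_obs();s=r.snapshot("wrist");img=s["img"]
a=cv2.resize(img[65:180,270:380],None,fx=5,fy=5,interpolation=cv2.INTER_CUBIC)
b=cv2.resize(img[260:360,270:340],None,fx=5.75,fy=5.75,interpolation=cv2.INTER_CUBIC)[:575]
b=cv2.resize(b,(350,575)) if b.shape[1]<350 else b
h=min(a.shape[0],b.shape[0]);cv2.imwrite("pics/w1z.png",np.hstack([a[:h],b[:h,:240]])[:,:,::-1])
print(a.shape,b.shape)
hsv=cv2.cvtColor(img,cv2.COLOR_RGB2HSV).astype(int);H,S,V=hsv[...,0],hsv[...,1],hsv[...,2]
m=((H<6)|(H>174))&(S>150);m[:,:200]=0
k=blobs(m)[0];c=cv2.minAreaRect(k);P=cast(s,cv2.boxPoints(c),.112,o);print("red",c,cast(s,c[0],.114,o),P.round(4).tolist())
m=(S<50)&(V>150);m[:,:240]=0;m[:,400:]=0;m[:140]=0;m[300:]=0
k=blobs(m)[0];c=cv2.minAreaRect(k);P=cast(s,cv2.boxPoints(c),.074,o);print("cover",c,P.mean(0),P.round(4).tolist())
```

```text
(575, 550, 3) (575, 402, 3)
red ((319.9999694824219, 227.0), (15.999998092651367, 101.99998474121094), 90.0) [[ 0.59234208 -0.1703264   0.114     ]] [[0.5482, -0.1703, 0.112], [0.6346, -0.1574, 0.112], [0.6371, -0.1713, 0.112], [0.5498, -0.1844, 0.112]]
cover ((320.0, 217.0), (132.0, 140.0), 90.0) [ 0.59273067 -0.17267482  0.074     ] [[0.5198, -0.1184, 0.074], [0.6465, -0.0994, 0.074], [0.6718, -0.2261, 0.074], [0.5328, -0.2469, 0.074]]
```

View pics/w1z.png

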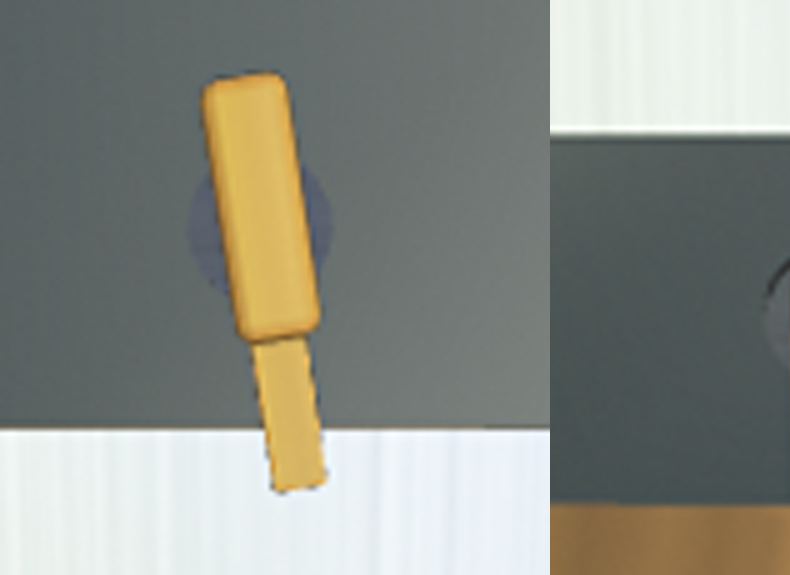

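Run:
```python
from h import *
o=r.get_obs();s=r.snapshot("wrist");img=s["img"]
b=cv2.resize(img[265:365,290:350],None,fx=5.5,fy=5.5,interpolation=cv2.INTER_CUBIC);cv2.imwrite("pics/w1y.png",b[:,:,::-1])
C=np.array([.5925,-.1706]);u=np.array([np.cos(np.radians(8.5)),np.sin(np.radians(8.5))]);v=np.array([-u[1],u[0]])
print("nominal",C+.1*v,C-.1*v)
P=cast(s,[[319.2,81],[326,131.4],[322.6,106.2]],.115,o);d=P[1]-P[0]
print(P.round(4),"len",np.linalg.norm(d),"head",np.degrees(np.arctan2(d[1],d[0])), "nominal -81.5")
```

```text
nominal [ 0.57771906 -0.07169841] [ 0.60728094 -0.26950159]
[[ 0.5746 -0.0556  0.115 ]
 [ 0.5855 -0.0919  0.115 ]
 [ 0.58   -0.0734  0.115 ]] len 0.037890132313721826 head -73.26962500970133 nominal -81.5
```

View pics/w1y.png

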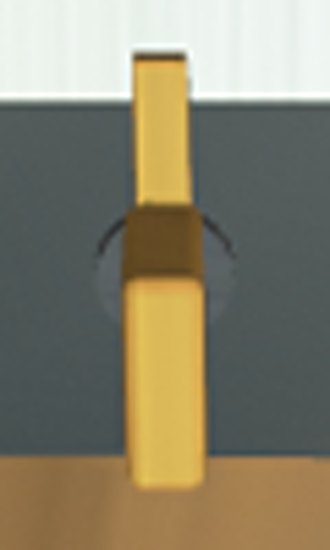

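Run:
```python
from h import *
o=r.get_obs();s=r.snapshot("wrist")
P=cast(s,[[320,316],[320.7,353.5]],.115,o);d=P[0]-P[1];print(P.round(4),np.degrees(np.arctan2(d[1],d[0])),P.mean(0))
plan([.579,-.0725,.087],16.7)
```

```text
[[ 0.6046 -0.2522  0.115 ]
 [ 0.6109 -0.2901  0.115 ]] 99.47051336812687 [ 0.60776565 -0.27117782  0.115     ]
offset cm [16.32  9.92  0.02] rotvec [-8.25 -0.    0.  ]
```

>>> carry_out(angular=[[0,0,0],[0,0,0],[-8.2,0,0],[0,0,0],[0,0,0],[0,0,0],[0,0,0],[0,0,0]], offset=[[0,4.96,0.01],[0,4.96,0.01],[0,0,0],[3,0,0],[4,0,0],[4,0,0],[0,0,0],[0,0,0]], claw=[100,100,100,100,100,100,100,100], squeeze=20)

```text
clock: 4.5
ee_pos: [0.5802, -0.0728, 0.1418]
ee_rot: [-0.102, 0.699, 0.102, 0.7]
wrist_force: [-0.2, -0.2, 0.7]
finger_gap: 0.0568
```

Run:
```python
from h import *
stat();plan([.579,-.0725,.087],16.7)
s=r.snapshot("wrist");cv2.imwrite("pics/w2.png",s["img"][:,:,::-1])
```

```text
t 4.5 pos [ 0.5802 -0.0728  0.1418] x [ 0.002 -0.001 -1.   ] zhead 16.61 j [-0.27  0.28  1.58 -0.    1.27 -0.56] F [-0.2 -0.2  0.7] tq [-0.04  0.04 -0.01] gap 0.0568
offset cm [ 5.48  0.07 -0.11] rotvec [-0.09  0.11  0.07]
```

View pics/w2.png

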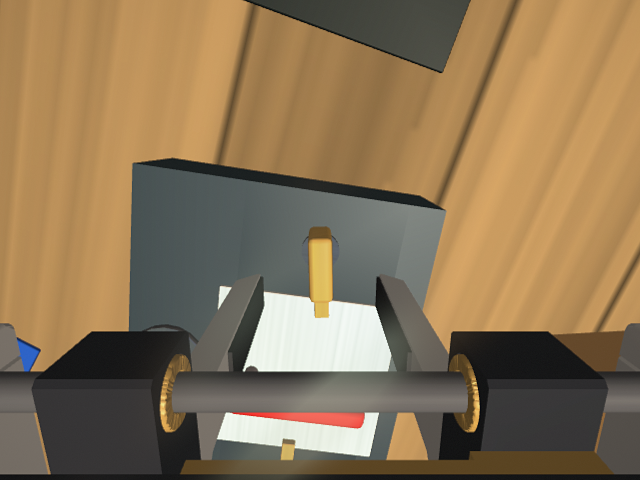

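Run:
```python
from h import *
o=r.get_obs();s=r.snapshot("wrist")
img=s["img"];hsv=cv2.cvtColor(img,cv2.COLOR_RGB2HSV).astype(int)
m=(hsv[...,0]>12)&(hsv[...,0]<30)&(hsv[...,1]>110)&(hsv[...,2]>60);m[:225]=0;m[320:]=0;m[:,295:][:,50:]=0;m[:,:295]=0
for y in (242,250,260,270,280,290,298,308,314):
    x=np.where(m[y])[0];print(y,x.min(),x.max())
P=cast(s,[[319.8,237.5],[320.5,301]],.116,o);print(P,P.mean(0));d=P[1]-P[0];print(np.degrees(np.arctan2(d[1],d[0])),np.linalg.norm(d))
```

```text
242 307 330
250 307 330
260 308 330
270 308 331
280 308 331
290 309 331
298 310 330
308 314 327
314 314 327
[[ 0.57381401 -0.05422588  0.116     ]
 [ 0.58527046 -0.09113491  0.116     ]] [ 0.57954224 -0.07268039  0.116     ]
-72.75581992555435 0.03864617484324199
```

>>> carry_out(angular=[[-0.4,0,0],[0,0,0],[0,0,0],[0,0,0],[0,0,0],[0,0,0],[0,0,0],[0,0,0]], offset=[[0,0,-0.05],[1.8,0,0],[1.8,0,0],[1.7,0,0],[0,0,0],[0,0,0],[0,0,0],[0,0,0]], claw=[100,100,100,100,100,180,220,255], squeeze=15)

```text
clock: 5.6
ee_pos: [0.5792, -0.0728, 0.088]
ee_rot: [-0.105, 0.699, 0.104, 0.7]
wrist_force: [0.4, -0.7, 0.2]
finger_gap: 0.0305
```

>>> carry_out(angular=[[0,0,0],[0,0,0],[0,0,0],[0,0,0]], offset=[[0,0,0],[0,0,0],[0,0,0],[0,0,0]], claw=[255,255,255,255])

```text
clock: 6.1
ee_pos: [0.5806, -0.0723, 0.0877]
ee_rot: [-0.105, 0.698, 0.104, 0.701]
wrist_force: [5.2, 1.1, -2.1]
finger_gap: 0.0138
```

Run:
```python
from h import *
stat();plan([.5795,-.0727,.087],17.2)
s=r.snapshot("wrist");cv2.imwrite("pics/w3.png",s["img"][:,:,::-1])
```

```text
t 6.1 pos [ 0.5806 -0.0723  0.0877] x [ 0.004  0.    -1.   ] zhead 17.0 j [-0.27  0.34  1.63  0.    1.17 -0.57] F [ 5.2  1.1 -2.1] tq [ 0.23 -0.67  0.01] gap 0.0138
offset cm [ 0.07 -0.01 -0.11] rotvec [-0.2   0.24  0.05]
```

View pics/w3.png

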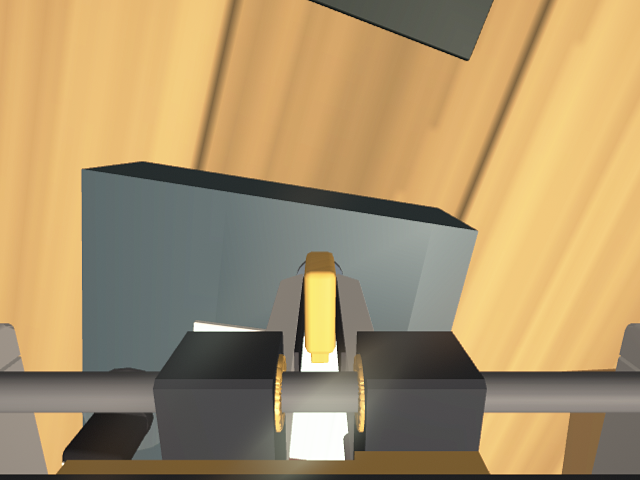

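>>> carry_out(angular=[[0,0,0],[-7,0,0],[-7,0,0],[-7,0,0],[-7,0,0],[-7,0,0],[-7,0,0],[-7,0,0]], offset=[[0,0,0.12],[0,0,0],[0,0,0],[0,0,0],[0,0,0],[0,0,0],[0,0,0],[0,0,0]], claw=[255,255,255,255,255,255,255,255])

```text
clock: 7.15
ee_pos: [0.5809, -0.0721, 0.0877]
ee_rot: [-0.387, 0.592, 0.386, 0.593]
wrist_force: [2.1, 1.8, -2.0]
finger_gap: 0.0143
```

Run:
```python
from h import *
stat()
```

```text
t 7.15 pos [ 0.5809 -0.0721  0.0877] x [ 0.002  0.    -1.   ] zhead 66.21 j [-0.27  0.35  1.62  0.    1.17 -1.43] F [ 2.1  1.8 -2. ] tq [ 0.26 -0.56 -0.09] gap 0.0143
```

>>> carry_out(angular=[[-7,0,0],[-7,0,0],[-7,0,0],[-5,0,0],[0,0,0],[0,0,0]], offset=[[0,0,0],[0,0,0],[0,0,0],[0,0,0],[0,0,0],[0,0,0]], claw=[255,255,255,255,255,255])

```text
clock: 7.9
ee_pos: [0.5808, -0.0719, 0.0877]
ee_rot: [0.509, -0.491, -0.508, -0.492]
wrist_force: [5.0, 2.8, -0.7]
finger_gap: 0.0138
```

Run:
```python
from h import *
stat()
s=r.snapshot("wrist");cv2.imwrite("pics/w4.png",s["img"][:,:,::-1])
```

```text
t 7.9 pos [ 0.5808 -0.0719  0.0877] x [ 0.002  0.001 -1.   ] zhead 91.92 j [-0.27  0.35  1.62  0.    1.17 -1.88] F [ 5.   2.8 -0.7] tq [ 0.51 -0.87  0.06] gap 0.0138
```

View pics/w4.png

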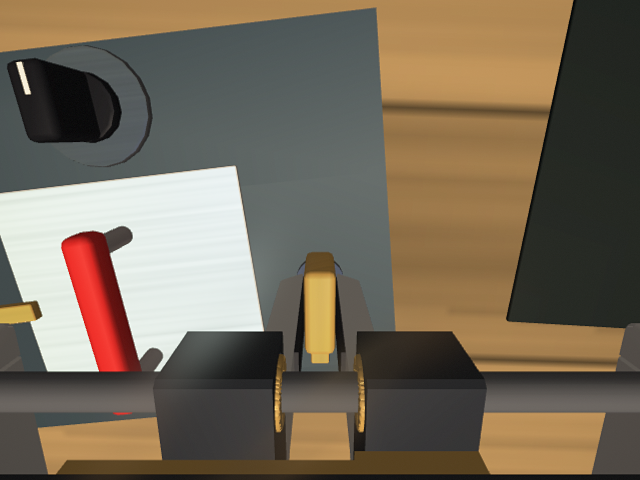

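>>> carry_out(angular=[[-2,0,0],[-2,0,0],[0,0,0],[0,0,0]], offset=[[0,0,0],[0,0,0],[0,0,0],[0,0,0]], claw=[255,255,255,255])

```text
clock: 8.45
ee_pos: [0.5807, -0.0719, 0.0877]
ee_rot: [0.525, -0.473, -0.524, -0.475]
wrist_force: [4.5, 2.5, 0.2]
finger_gap: 0.0143
```

Run:
```python
from h import *
stat()
```

```text
t 8.45 pos [ 0.5807 -0.0719  0.0877] x [ 0.002  0.001 -1.   ] zhead 95.85 j [-0.27  0.35  1.62  0.    1.17 -1.95] F [4.5 2.5 0.2] tq [ 0.59 -0.78 -0.3 ] gap 0.0143
```

>>> carry_out(angular=[[0,0,0],[0,0,0],[0,0,0],[0,0,0],[0,0,0],[0,0,0],[0,0,0],[0,0,0]], offset=[[0,0,0],[0,0,0],[0,0,0],[-4,0,0],[-4,0,0],[-4,0,0],[-4,0,0],[0,0,0]], claw=[100,100,100,100,100,100,100,100])

```text
clock: 9.45
ee_pos: [0.582, -0.0732, 0.2517]
ee_rot: [0.528, -0.472, -0.523, -0.474]
wrist_force: [-0.5, 0.3, -0.5]
finger_gap: 0.0572
```

Run:
```python
from h import *
stat();plan([.6085,-.270,.25],9.5)
s=r.snapshot("wrist");cv2.imwrite("pics/w5.png",s["img"][:,:,::-1])
```

```text
t 9.45 pos [ 0.582  -0.0732  0.2517] x [ 0.008 -0.003 -1.   ] zhead 95.99 j [-0.27  0.19  1.46 -0.    1.48 -1.95] F [-0.5  0.3 -0.5] tq [0.02 0.06 0.08] gap 0.0572
offset cm [  0.24  -0.58 -19.85] rotvec [86.49  0.17  0.5 ]
```

View pics/w5.png

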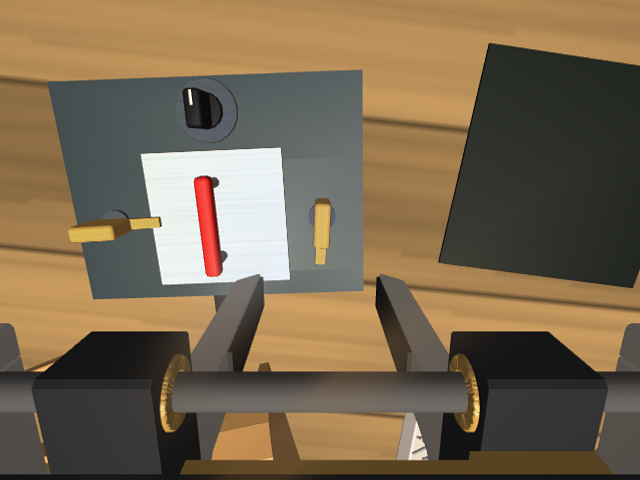

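>>> carry_out(angular=[[0,0,0],[0,0,0],[0,0,0],[0,0,0],[9.6,0,0],[9.6,0,0],[9.6,0,0],[9.6,0,0]], offset=[[0,-0.14,-4.97],[0,-0.15,-4.96],[0,-0.15,-4.96],[0,-0.14,-4.96],[0,0,0],[0,0,0],[0,0,0],[0,0,0]], claw=[100,100,100,100,100,100,100,100])

```text
clock: 10.5
ee_pos: [0.6048, -0.2686, 0.2439]
ee_rot: [-0.337, 0.622, 0.34, 0.62]
wrist_force: [0.9, -0.0, -0.1]
finger_gap: 0.0572
```

>>> carry_out(angular=[[9.6,0,0],[9.6,0,0],[9.6,0,0],[9.6,0,0],[9.6,0,0],[0,0,0],[0,0,0],[0,0,0]], offset=[[0,0,0],[0,0,0],[0,0,0],[0,0,0],[0,0,0],[5,0,0],[5.7,0,0],[0,0,0]], claw=[100,100,100,100,100,100,100,100])

```text
clock: 11.5
ee_pos: [0.6005, -0.2657, 0.1314]
ee_rot: [-0.055, 0.71, 0.063, 0.7]
wrist_force: [-0.6, -0.9, 0.5]
finger_gap: 0.057
```

Run:
```python
from h import *
stat();plan([.6085,-.270,.087],9.5)
s=r.snapshot("wrist");cv2.imwrite("pics/w6.png",s["img"][:,:,::-1])
```

```text
t 11.5 pos [ 0.6005 -0.2657  0.1314] x [-0.015  0.009 -1.   ] zhead 9.6 j [-0.55  0.45  1.38 -0.    1.33 -0.72] F [-0.6 -0.9  0.5] tq [-0.03  0.09 -0.  ] gap 0.057
offset cm [ 4.42 -0.61  0.78] rotvec [ 0.09 -0.77 -0.65]
```

View pics/w6.png

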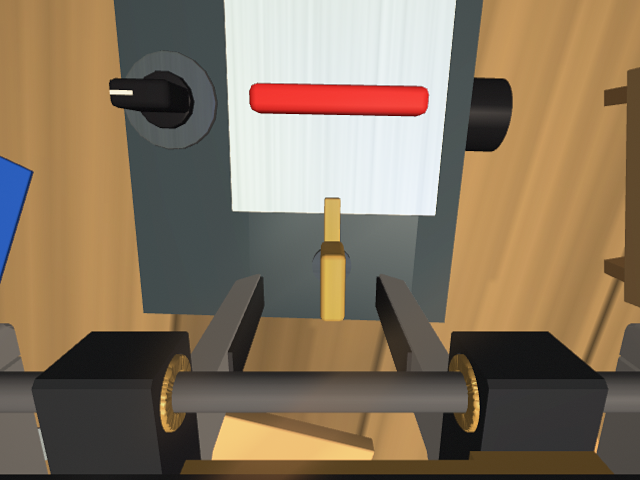

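Run:
```python
from h import *
o=r.get_obs();s=r.snapshot("wrist")
img=s["img"];hsv=cv2.cvtColor(img,cv2.COLOR_RGB2HSV).astype(int)
m=(hsv[...,0]>12)&(hsv[...,0]<30)&(hsv[...,1]>110)&(hsv[...,2]>60)
for y in (205,220,235,257,265,275,285,295,305,312):
    x=np.where(m[y,300:365])[0]+300;print(y,x.min(),x.max(),(x.min()+x.max())/2)
P=cast(s,[[333,256],[332.7,320]],.116,o);print(P,P.mean(0));d=P[0]-P[1];print(np.degrees(np.arctan2(d[1],d[0])),np.linalg.norm(d))
plan([*P.mean(0)[:2],.087],9)
```

```text
205 320 334 327.0
220 320 334 327.0
235 320 334 327.0
257 316 339 327.5
265 316 339 327.5
275 316 339 327.5
285 316 339 327.5
295 316 339 327.5
305 316 339 327.5
312 300 337 318.5
[[ 0.60736362 -0.25553979  0.116     ]
 [ 0.61397332 -0.29355405  0.116     ]] [ 0.61066847 -0.27454692  0.116     ]
99.86364319107379 0.03858461870990065
offset cm [ 5.24 -0.65  0.41] rotvec [ 0.6  -0.11 -0.09]
```

Run:
```python
from h import *
stat();o=r.get_obs();s=r.snapshot("wrist")
img=s["img"];hsv=cv2.cvtColor(img,cv2.COLOR_RGB2HSV).astype(int)
m=(hsv[...,0]>12)&(hsv[...,0]<30)&(hsv[...,1]>110)&(hsv[...,2]>100)
for y in list(range(240,256,2))+list(range(300,322,2)):
    x=np.where(m[y,310:350])[0]+310;print(y,x.min() if len(x) else 0,x.max() if len(x) else 0,hsv[y,327])
```

```text
t 11.6 pos [ 0.6057 -0.2688  0.1394] x [-0.002  0.001 -1.   ] zhead 9.6 j [-0.55  0.45  1.37 -0.    1.33 -0.72] F [ 0.4 -0.1  1.5] tq [-0.12  0.04  0.02] gap 0.0572
240 331 334 [ 18 157  99]
242 332 335 [ 18 154  91]
244 314 335 [ 18 163 163]
246 313 335 [ 19 160 212]
248 312 335 [ 21 149 214]
250 312 335 [ 21 145 216]
252 312 335 [ 21 146 215]
254 312 335 [ 21 145 216]
300 312 335 [ 22 151 216]
302 312 335 [ 22 152 216]
304 313 334 [ 22 151 216]
306 314 333 [ 21 156 211]
308 310 337 [ 17 142 171]
310 310 349 [ 17 133 161]
312 310 349 [ 17 134 160]
314 310 349 [ 17 132 160]
316 310 349 [ 17 132 160]
318 310 349 [ 17 133 161]
320 310 349 [ 17 133 159]
```

Run:
```python
from h import *
stat();o=r.get_obs();s=r.snapshot("wrist")
P=cast(s,[[323.7,244.5],[323.7,307]],.116,o);print(P.mean(0));d=P[0]-P[1];print(np.degrees(np.arctan2(d[1],d[0])),np.linalg.norm(d))
plan([*P.mean(0)[:2],.087],9.3)
```

```text
t 11.65 pos [ 0.6071 -0.2697  0.1417] x [ 0.002 -0.001 -1.   ] zhead 9.6 j [-0.55  0.44  1.37 -0.    1.33 -0.72] F [ 0.2 -0.6  0.3] tq [-0.06  0.07  0.02] gap 0.0574
[ 0.60871379 -0.27265473  0.116     ]
99.77226656744907 0.03822484192832449
offset cm [ 5.6  -0.25  0.02] rotvec [0.3  0.19 0.17]
```

>>> carry_out(angular=[[0,0,0],[0,0,0],[0,0,0],[0,0,0],[0,0,0],[0,0,0],[0,0,0],[0,0,0]], offset=[[0,-0.1,0.05],[0,0,0],[1.8,0,0],[1.8,0,0],[1.7,0,0],[0,0,0],[0,0,0],[0,0,0]], claw=[100,100,100,100,100,100,180,220])

```text
clock: 12.7
ee_pos: [0.6077, -0.2704, 0.0882]
ee_rot: [-0.06, 0.704, 0.059, 0.705]
wrist_force: [-0.5, -0.1, 0.2]
finger_gap: 0.0406
```

>>> carry_out(angular=[[0,0,0],[0,0,0],[0,0,0],[0,0,0]], offset=[[0,0,0],[0,0,0],[0,0,0],[0,0,0]], claw=[255,255,255,255])

```text
clock: 13.2
ee_pos: [0.6083, -0.27, 0.0877]
ee_rot: [-0.059, 0.704, 0.059, 0.706]
wrist_force: [4.4, 0.9, -0.7]
finger_gap: 0.0139
```

Run:
```python
from h import *
stat()
s=r.snapshot("wrist");cv2.imwrite("pics/w7.png",s["img"][:,:,::-1])
```

```text
t 13.2 pos [ 0.6083 -0.27    0.0877] x [ 0.003 -0.    -1.   ] zhead 9.6 j [-0.55  0.5   1.41  0.    1.23 -0.72] F [ 4.4  0.9 -0.7] tq [-0.   -0.69 -0.03] gap 0.0139
```

View pics/w7.png

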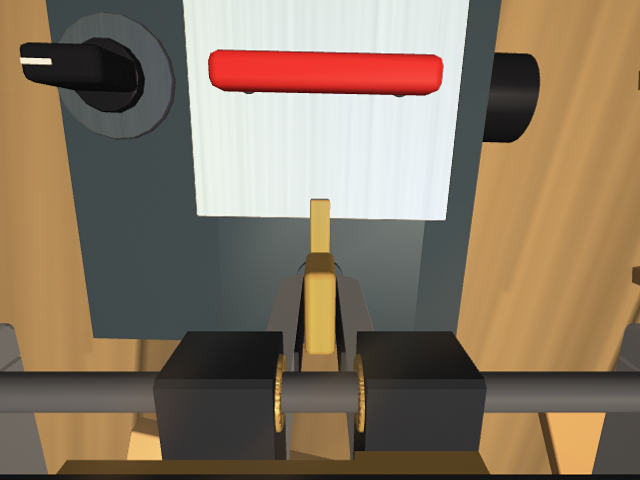

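>>> carry_out(angular=[[0,0,0],[-7,0,0],[-7,0,0],[-7,0,0],[-7,0,0],[-7,0,0],[-7,0,0],[-7,0,0]], offset=[[0,0,0.1],[0,0,0],[0,0,0],[0,0,0],[0,0,0],[0,0,0],[0,0,0],[0,0,0]], claw=[255,255,255,255,255,255,255,255])

```text
clock: 14.25
ee_pos: [0.6083, -0.2699, 0.0877]
ee_rot: [-0.347, 0.616, 0.347, 0.616]
wrist_force: [3.4, 0.7, 1.1]
finger_gap: 0.0137
```

>>> carry_out(angular=[[-7,0,0],[-7,0,0],[-7,0,0],[-7,0,0],[-5,0,0],[0,0,0],[0,0,0]], offset=[[0,0,0],[0,0,0],[0,0,0],[0,0,0],[0,0,0],[0,0,0],[0,0,0]], claw=[255,255,255,255,255,255,255])

```text
clock: 15.12
ee_pos: [0.6082, -0.27, 0.0876]
ee_rot: [0.507, -0.493, -0.506, -0.493]
wrist_force: [3.4, -0.4, 1.4]
finger_gap: 0.0136
```

Run:
```python
from h import *
stat()
```

```text
t 15.12 pos [ 0.6082 -0.27    0.0876] x [ 0.001 -0.    -1.   ] zhead 91.54 j [-0.55  0.5   1.4   0.    1.24 -2.15] F [ 3.4 -0.4  1.4] tq [ 0.1  -0.52  0.03] gap 0.0136
```

>>> carry_out(angular=[[-2,0,0],[-2,0,0],[0,0,0],[0,0,0]], offset=[[0,0,0],[0,0,0],[0,0,0],[0,0,0]], claw=[255,255,255,255])

```text
clock: 15.62
ee_pos: [0.6082, -0.27, 0.0876]
ee_rot: [0.524, -0.475, -0.524, -0.475]
wrist_force: [2.5, 0.6, 3.6]
finger_gap: 0.0139
```

Run:
```python
from h import *
stat()
```

```text
t 15.62 pos [ 0.6082 -0.27    0.0876] x [ 0.001 -0.    -1.   ] zhead 95.57 j [-0.55  0.5   1.4   0.    1.24 -2.22] F [2.5 0.6 3.6] tq [ 0.24 -0.5  -0.32] gap 0.0139
```

>>> carry_out(angular=[[0,0,0],[0,0,0],[0,0,0],[0,0,0],[0,0,0],[0,0,0],[0,0,0],[0,0,0]], offset=[[0,0,0],[0,0,0],[0,0,0],[-3,0,0],[-4,0,0],[-4,0,0],[-3,0,0],[0,0,0]], claw=[100,100,100,100,100,100,100,100])

```text
clock: 16.62
ee_pos: [0.6095, -0.2709, 0.2306]
ee_rot: [0.526, -0.475, -0.522, -0.475]
wrist_force: [-0.3, 0.3, 0.2]
finger_gap: 0.0569
```

>>> carry_out(angular=[[0,0,0],[0,0,0]], offset=[[0,0,0],[0,0,0]], claw=[100,100])

```text
clock: 16.88
ee_pos: [0.6067, -0.2691, 0.2245]
ee_rot: [-0.522, 0.475, 0.525, 0.475]
wrist_force: [0.0, -0.2, 0.6]
finger_gap: 0.0568
```

Run:
```python
from h import *
stat();plan([.594,-.171,.16],98.2)
s=r.snapshot("wrist");cv2.imwrite("pics/w8.png",s["img"][:,:,::-1])
```

```text
t 16.88 pos [ 0.6067 -0.2691  0.2245] x [-0.004  0.002 -1.   ] zhead 95.6 j [-0.55  0.38  1.28 -0.    1.49 -2.22] F [ 0.  -0.2  0.6] tq [0.07 0.02 0.02] gap 0.0568
offset cm [6.48 0.28 9.87] rotvec [-2.6   0.16 -0.21]
```

View pics/w8.png

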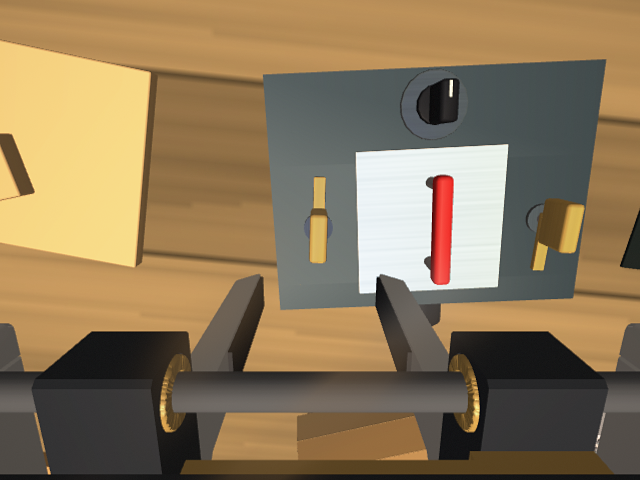

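>>> carry_out(angular=[[0,0,0],[0,0,0],[0,0,0],[-2.6,0,0],[0,0,0],[0,0,0],[0,0,0],[0,0,0]], offset=[[0,0.1,3.2],[0,0.1,3.4],[0,0.1,3.3],[2,0,0],[2.2,0,0],[2.2,0,0],[0,0,0],[0,0,0]], claw=[100,100,100,100,100,100,100,100])

```text
clock: 17.92
ee_pos: [0.5955, -0.1717, 0.1635]
ee_rot: [0.534, -0.463, -0.534, -0.463]
wrist_force: [0.9, -0.1, -0.8]
finger_gap: 0.0575
```

>>> carry_out(angular=[[0,0,0],[0,0,0]], offset=[[0,0,0],[0,0,0]], claw=[100,100])

```text
clock: 18.18
ee_pos: [0.5959, -0.1719, 0.1643]
ee_rot: [0.535, -0.463, -0.534, -0.463]
wrist_force: [-0.0, -0.3, -0.2]
finger_gap: 0.0571
```

Run:
```python
from h import *
stat();o=r.get_obs()
s=r.snapshot("wrist");img=s["img"];cv2.imwrite("pics/w9.png",img[:,:,::-1])
hsv=cv2.cvtColor(img,cv2.COLOR_RGB2HSV).astype(int);H,S,V=hsv[...,0],hsv[...,1],hsv[...,2]
m=((H<6)|(H>174))&(S>150);m[:,:200]=0;m[:,440:]=0
k=blobs(m)[0];x,y,w,h=cv2.boundingRect(k);print(x,y,w,h,cv2.minAreaRect(k))
c=cv2.minAreaRect(k)[0]
p=cast(s,c,.112,o)[0];print(p)
for t in (.25,.75):
    yy=int(y+t*h);xx=np.where(m[yy])[0];print(yy,xx.min(),xx.max(),cast(s,[(xx.min()+xx.max())/2,yy],.113,o))
plan([p[0],p[1],.087],98.3)
```

```text
t 18.18 pos [ 0.5959 -0.1719  0.1643] x [ 0.002 -0.001 -1.   ] zhead 98.2 j [-0.42  0.33  1.47  0.    1.34 -2.13] F [-0.  -0.3 -0.2] tq [ 0.03  0.   -0.05] gap 0.0571
311 186 21 133 ((320.9999694824219, 251.99996948242188), (131.99996948242188, 19.999996185302734), 90.0)
[ 0.58956759 -0.17344889  0.112     ]
219 311 331 [[ 0.56805492 -0.17657843  0.113     ]]
285 312 331 [[ 0.61146399 -0.16994342  0.113     ]]
offset cm [ 7.71  0.65 -0.06] rotvec [-0.1  -0.05  0.07]
```

View pics/w9.png

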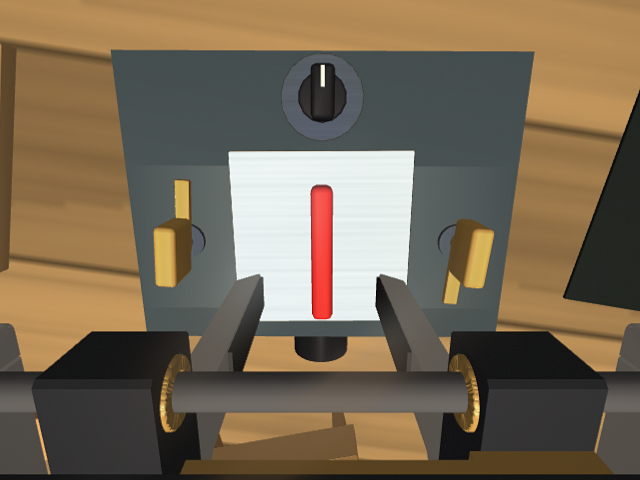

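>>> carry_out(angular=[[0,0,0],[0,0,0],[0,0,0],[0,0,0],[0,0,0],[0,0,0],[0,0,0],[0,0,0]], offset=[[2,0.2,0],[2,0,0],[2,0,0],[1.6,0,0],[0,0,0],[0,0,0],[0,0,0],[0,0,0]], claw=[100,100,100,100,100,100,180,220], squeeze=30)

```text
clock: 19.23
ee_pos: [0.5939, -0.1721, 0.0881]
ee_rot: [0.535, -0.463, -0.534, -0.463]
wrist_force: [-0.1, 0.4, 0.3]
finger_gap: 0.0406
```

>>> carry_out(angular=[[0,0,0],[0,0,0],[0,0,0],[0,0,0]], offset=[[0,0,0],[0,0,0],[0,0,0],[0,0,0]], claw=[255,255,255,255])

```text
clock: 19.73
ee_pos: [0.5933, -0.1716, 0.0873]
ee_rot: [-0.534, 0.463, 0.535, 0.463]
wrist_force: [-0.3, 1.3, 2.1]
finger_gap: 0.0136
```

Run:
```python
from h import *
stat()
s=r.snapshot("wrist");img=s["img"];cv2.imwrite("pics/w10.png",img[:,:,::-1])
```

```text
t 19.73 pos [ 0.5933 -0.1716  0.0873] x [-0.     0.001 -1.   ] zhead 98.21 j [-0.42  0.41  1.54  0.    1.2  -2.14] F [-0.3  1.3  2.1] tq [0.29 0.09 0.04] gap 0.0136
```

View pics/w10.png

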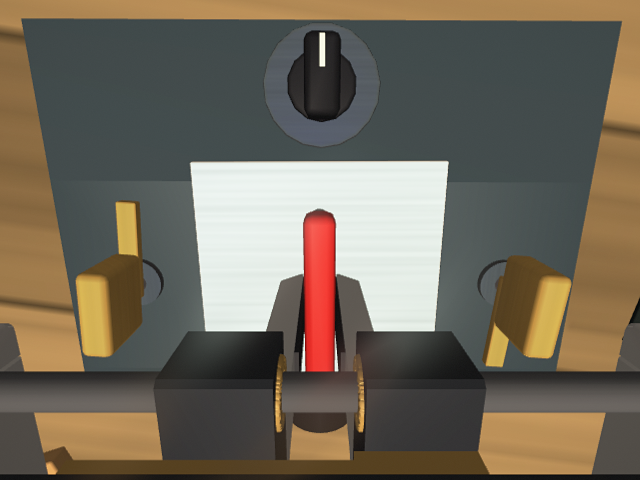

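>>> carry_out(angular=[[0,0,0],[0,0,0],[0,0,0],[0,0,0],[0,0,0],[0,0,0],[0,0,0],[0,0,0]], offset=[[-0.4,0,0],[-0.6,0,0],[-0.8,0,0],[-1,0,0],[-1.2,0,0],[-1.5,0,0],[-1.5,0,0],[-1.5,0,0]], claw=[255,255,255,255,255,255,255,255])

```text
clock: 20.78
ee_pos: [0.5935, -0.172, 0.1737]
ee_rot: [0.535, -0.463, -0.534, -0.463]
wrist_force: [0.8, 0.6, -3.2]
finger_gap: 0.0139
```

>>> carry_out(angular=[[0,0,0],[0,0,0],[0,0,0],[0,0,0],[0,0,0],[0,0,0]], offset=[[-1.5,0,0],[-1.5,0,0],[-1.2,0,0],[-0.6,0,0],[0,0,0],[0,0,0]], claw=[255,255,255,255,255,255])

```text
clock: 21.52
ee_pos: [0.5929, -0.1717, 0.2194]
ee_rot: [-0.534, 0.463, 0.535, 0.463]
wrist_force: [0.3, -0.5, -4.1]
finger_gap: 0.0137
```

Run:
```python
from h import *
stat()
s=r.snapshot("wrist");img=s["img"];cv2.imwrite("pics/w11.png",img[:,:,::-1])
s=r.snapshot("scene");img=s["img"];cv2.imwrite("pics/s11.png",img[:,:,::-1])
s=r.snapshot("top");cv2.imwrite("pics/t11.png",s["img"][:,:,::-1])
```

```text
t 21.52 pos [ 0.5929 -0.1717  0.2194] x [-0.001  0.001 -1.   ] zhead 98.2 j [-0.42  0.29  1.41 -0.    1.44 -2.14] F [ 0.3 -0.5 -4.1] tq [-0.01  0.06 -0.02] gap 0.0137
```

View pics/s11.png

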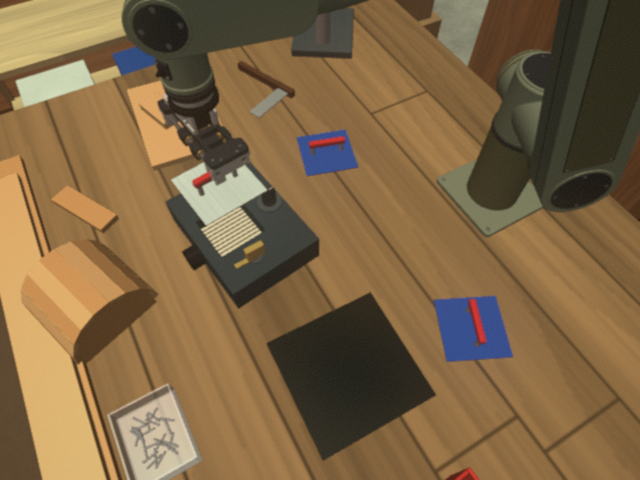

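View pics/t11.png

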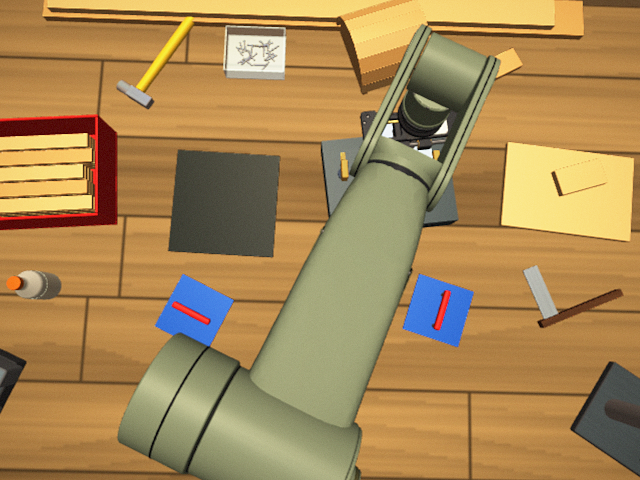

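View pics/w11.png

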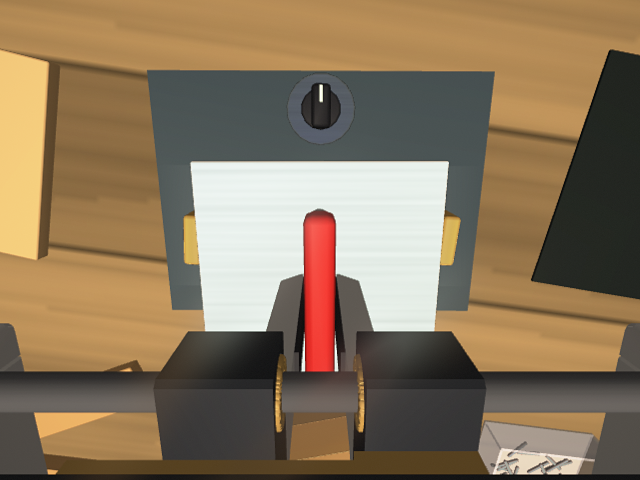

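Run:
```python
from h import *
for n,roi in (("top",(150,135,300,270)),("scene",(255,285,445,465))):
    s=r.snapshot(n);img=s["img"];m=np.zeros(img.shape[:2],bool);x0,y0,x1,y1=roi
    m[y0:y1,x0:x1]=(img.astype(int)[...,0]-img[...,2]<30)[y0:y1,x0:x1]&(img.max(2)<85)[y0:y1,x0:x1]
    k=cv2.convexHull(blobs(m)[0]);q=cv2.approxPolyDP(k,6,True)[:,0]
    P=cast(s,q,.004);M=cv2.moments(np.float32(cast(s,k[:,0],.004)[:,:2])[:,None])
    print(n,q.tolist(),P[:,:2].round(3).tolist(),"mean",P.mean(0).round(4),"mom",M["m10"]/M["m00"],M["m01"]/M["m00"])
plan([.5235,.204,.2194],98.2)
```

```text
top [[178, 150], [256, 157], [274, 218], [272, 256], [169, 250]] [[0.642, 0.312], [0.631, 0.129], [0.487, 0.082], [0.399, 0.083], [0.406, 0.318]] mean [0.5129 0.1849 0.004 ] mom 0.5145746384719428 0.20631116505251573
scene [[370, 294], [434, 394], [323, 459], [268, 343]] [[0.401, 0.086], [0.408, 0.319], [0.643, 0.313], [0.634, 0.077]] mean [0.5215 0.1987 0.004 ] mom 0.5218421726631529 0.19813681626188603
offset cm [ 0.05  1.53 38.19] rotvec [-0.    0.03 -0.05]
```

>>> carry_out(angular=[[0,0,0],[0,0,0],[0,0,0],[0,0,0],[0,0,0],[0,0,0],[0,0,0],[0,0,0]], offset=[[0,0.08,1.5],[0,0.15,3],[0,0.2,4],[0,0.2,4],[0,0.2,4],[0,0.2,4],[0,0.2,4],[0,0.2,4]], claw=[255,255,255,255,255,255,255,255])

```text
clock: 22.78
ee_pos: [0.5375, 0.1103, 0.2205]
ee_rot: [-0.535, 0.463, 0.535, 0.463]
wrist_force: [-0.2, -0.1, -2.6]
finger_gap: 0.0135
```

>>> carry_out(angular=[[0,0,0],[0,0,0],[0,0,0],[0,0,0],[0,0,0],[0,0,0],[0,0,0],[0,0,0]], offset=[[0,0.2,4],[0,0.15,3],[0,0.08,1.5],[0,0,0.6],[2,0,0],[3,0,0],[3,0,0],[2,0,0]], claw=[255,255,255,255,255,255,255,255])

```text
clock: 23.78
ee_pos: [0.5207, 0.1963, 0.1186]
ee_rot: [-0.534, 0.464, 0.534, 0.463]
wrist_force: [-0.2, 0.6, -3.8]
finger_gap: 0.0136
```

>>> carry_out(angular=[[0,0,0],[0,0,0],[0,0,0],[0,0,0]], offset=[[0,0,0],[0,0,0],[0,0,0],[0,0,0]], claw=[255,255,255,255])

```text
clock: 24.28
ee_pos: [0.5221, 0.1977, 0.1214]
ee_rot: [0.535, -0.462, -0.534, -0.464]
wrist_force: [-0.0, 0.7, -3.2]
finger_gap: 0.0139
```

Run:
```python
from h import *
stat();plan([.521,.198,.0343],98.2)
s=r.snapshot("wrist");img=s["img"];cv2.imwrite("pics/w12.png",img[:,:,::-1])
s=r.snapshot("scene");img=s["img"];cv2.imwrite("pics/s12.png",img[:,:,::-1])
```

```text
t 24.27 pos [0.5221 0.1977 0.1214] x [ 0.002  0.    -1.   ] zhead 98.2 j [ 0.21  0.25  1.67 -0.    1.22 -1.51] F [-0.   0.7 -3.2] tq [ 0.   -0.   -0.01] gap 0.0139
offset cm [8.71 0.12 0.05] rotvec [-0.    0.    0.12]
```

View pics/w12.png

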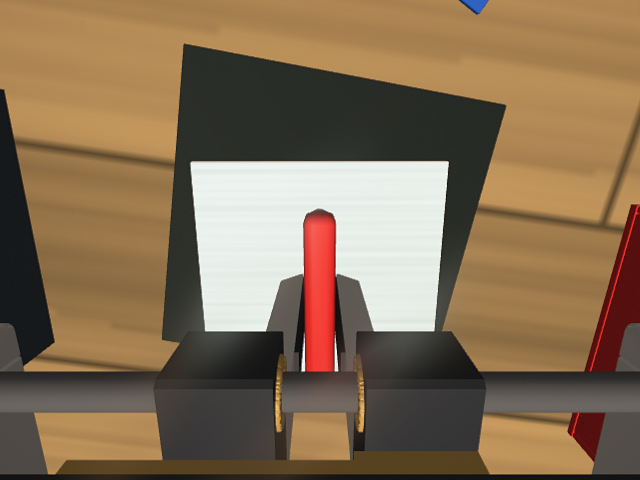

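View pics/s12.png

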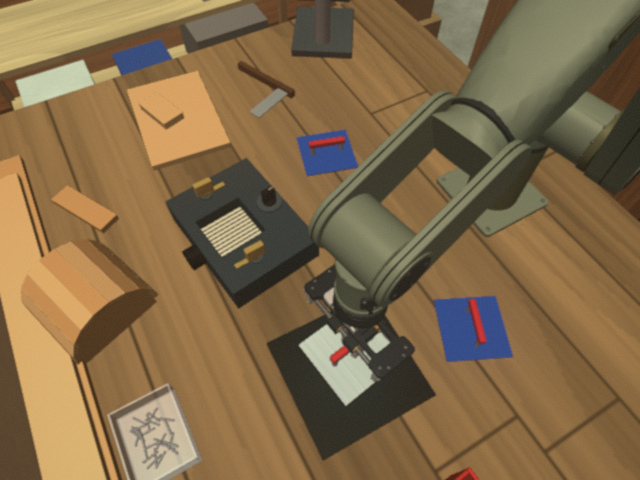

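>>> carry_out(angular=[[0,0,0],[0,0,0],[0,0,0],[0,0,0],[0,0,0],[0,0,0],[0,0,0],[0,0,0]], offset=[[1.5,0,0],[2,0,0],[2,0,0],[1.4,0,0],[0.6,0,0],[0.3,0,0],[0.2,0,0],[0,0,0]], claw=[255,255,255,255,255,255,255,255])

```text
clock: 25.38
ee_pos: [0.5217, 0.1977, 0.0407]
ee_rot: [0.535, -0.463, -0.534, -0.463]
wrist_force: [-0.2, 0.8, -3.3]
finger_gap: 0.0142
```

>>> carry_out(angular=[[0,0,0],[0,0,0],[0,0,0]], offset=[[0,0,0],[0,0,0],[0,0,0]], claw=[255,255,255])

```text
clock: 25.75
ee_pos: [0.5214, 0.1976, 0.0404]
ee_rot: [0.535, -0.463, -0.534, -0.463]
wrist_force: [-0.3, -0.0, -4.1]
finger_gap: 0.0138
```

Run:
```python
from h import *
stat();plan([.521,.198,.0333],98.2)
```

```text
t 25.75 pos [0.5214 0.1976 0.0404] x [ 0.  0. -1.] zhead 98.2 j [ 0.21  0.36  1.72  0.    1.06 -1.51] F [-0.3 -0.  -4.1] tq [ 0.1  -0.01 -0.03] gap 0.0138
offset cm [0.71 0.03 0.04] rotvec [0.   0.   0.02]
```

>>> carry_out(angular=[[0,0,0],[0,0,0],[0,0,0],[0,0,0],[0,0,0],[0,0,0]], offset=[[0.2,0,0],[0.2,0,0],[0.15,0,0],[0.1,0,0],[0,0,0],[0,0,0]], claw=[255,255,255,255,255,255])

```text
clock: 26.5
ee_pos: [0.5214, 0.1976, 0.0338]
ee_rot: [0.535, -0.463, -0.534, -0.463]
wrist_force: [0.7, -0.1, -3.4]
finger_gap: 0.0136
```

>>> carry_out(angular=[[0,0,0],[0,0,0],[0,0,0]], offset=[[0.1,0,0],[0,0,0],[0,0,0]], claw=[255,255,255])

```text
clock: 26.88
ee_pos: [0.5215, 0.1976, 0.0333]
ee_rot: [0.535, -0.463, -0.534, -0.463]
wrist_force: [-2.1, -0.7, 1.5]
finger_gap: 0.0141
```

>>> carry_out(angular=[[0,0,0],[0,0,0],[0,0,0],[0,0,0],[0,0,0],[0,0,0],[0,0,0],[0,0,0]], offset=[[0,0,0],[0,0,0],[0,0,0],[0,0,0],[-2,0,0],[-4,0,0],[-5,0,0],[-5,0,0]], claw=[150,100,100,100,100,100,100,100])

```text
clock: 27.88
ee_pos: [0.521, 0.1975, 0.194]
ee_rot: [-0.534, 0.463, 0.535, 0.463]
wrist_force: [0.4, -0.2, -0.7]
finger_gap: 0.0572
```

>>> carry_out(angular=[[0,0,0],[0,0,0],[0,0,0],[0,0,0]], offset=[[-4,0,0],[0,0,0],[0,0,0],[0,0,0]], claw=[100,100,100,100])

```text
clock: 28.38
ee_pos: [0.5199, 0.1973, 0.2303]
ee_rot: [-0.534, 0.464, 0.535, 0.462]
wrist_force: [0.2, 0.6, -0.6]
finger_gap: 0.0568
```

Run:
```python
from h import *
stat();o=r.get_obs()
s=r.snapshot("wrist");img=s["img"];cv2.imwrite("pics/w13.png",img[:,:,::-1])
s=r.snapshot("scene");img=s["img"];cv2.imwrite("pics/s13.png",img[:,:,::-1])
```

```text
t 28.38 pos [0.5199 0.1973 0.2303] x [-0.004 -0.001 -1.   ] zhead 98.2 j [ 0.21  0.15  1.55 -0.    1.44 -1.51] F [ 0.2  0.6 -0.6] tq [0.11 0.01 0.02] gap 0.0568
```

View pics/w13.png

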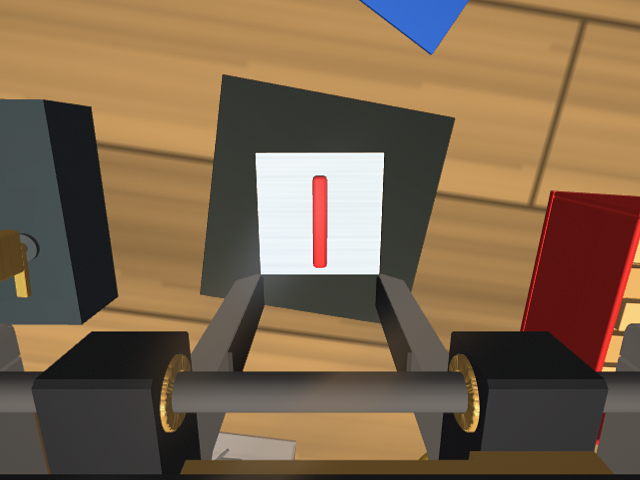

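View pics/s13.png

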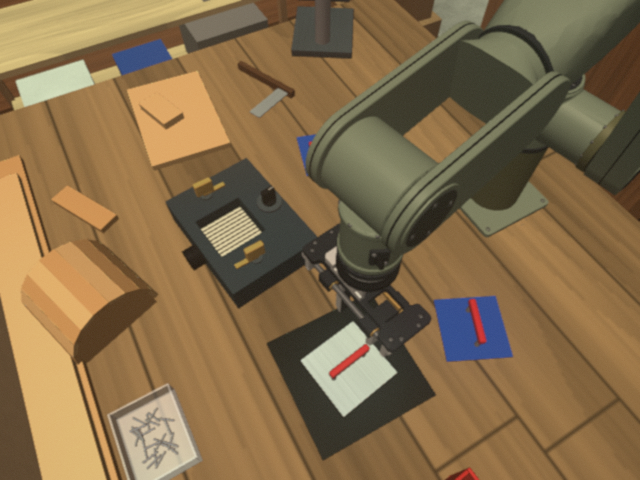

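Run:
```python
from h import *
s=r.snapshot("scene");img=s["img"];hsv=cv2.cvtColor(img,cv2.COLOR_RGB2HSV).astype(int)
m=(hsv[...,1]<60)&(hsv[...,2]>140);m[:310]=0;m[430:]=0;m[:,:290]=0;m[:,410:]=0
m=cv2.morphologyEx(m.astype(np.uint8),cv2.MORPH_OPEN,np.ones((3,3)))
k=cv2.convexHull(blobs(m)[0]);q=cv2.approxPolyDP(k,4,True)[:,0];P=cast(s,q,.02);print(q.tolist(),P.round(3).tolist(),P.mean(0))
o=r.get_obs();w=r.snapshot("wrist");P=cast(w,[[256,153],[384,153],[380,275],[261,275]],.02,o);print("wrist",P.mean(0))
b=img[150:310,160:330];cv2.imwrite("pics/s14.png",cv2.resize(b,None,fx=3.7,fy=3.7,interpolation=cv2.INTER_CUBIC)[:,:,::-1])
```

```text
[[353, 322], [395, 373], [342, 415], [302, 359]] [[0.469, 0.127, 0.02], [0.454, 0.253, 0.02], [0.579, 0.268, 0.02], [0.593, 0.143, 0.02]] [0.52363027 0.19784977 0.02      ]
wrist [0.5224002  0.19720595 0.02      ]
```

View pics/s14.png

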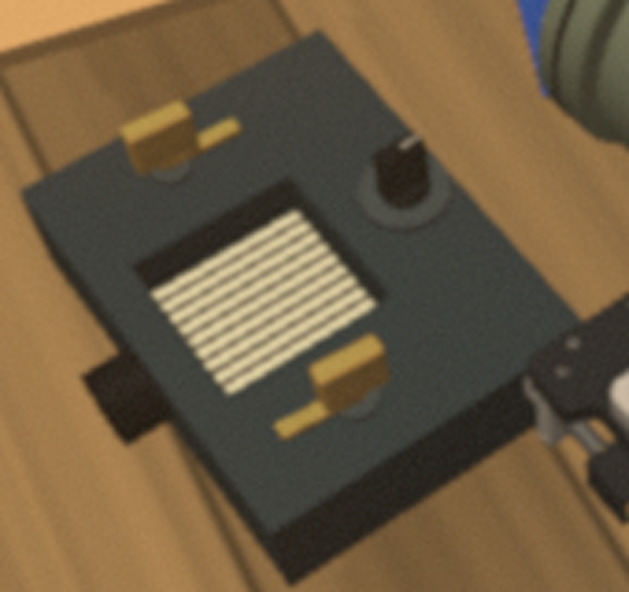

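Cover centre is about (0.523, 0.197) and mat centre about (0.521, 0.198). Both lugs point along the box and the dial looks unchanged, so I'm handing in.

Run:
```python
from h import *
stat();print(r.close_job())
```

```text
t 28.57 pos [0.5207 0.1974 0.2314] x [-0.002 -0.    -1.   ] zhead 98.2 j [ 0.21  0.15  1.55 -0.    1.44 -1.51] F [ 0.2 -0.3  0.1] tq [-0.   -0.01  0.01] gap 0.0573
the job is handed in; nothing more can be done
None
```

I turned both thumbscrews anticlockwise to their stops, then lifted the cover straight up by its red handle and set it down right way up on the black mat. I handed the job in at about 28.6 s; no verdict is reported.

- **Screws:** at the end of each turn the moment about the vertical rose to about −0.3 N m, well above the 0.05 N m friction, so both reached their stops. The last picture shows both lugs turned clear of the opening.
- **Cover:** it measures about (0.523, 0.197) in the scene and wrist views. The mat centre measures about (0.521, 0.198), so the cover is within 2–3 mm of the middle. It is rotated roughly 8–10° relative to the mat, which the task did not restrict.
- **Dial:** I never touched it, and it looks unchanged in the last view.
- **Robot:** the gripper ended open about 0.2 m above the cover with near-zero force. The wrist readings I took stayed around 6 N or below.

One check disagreed: the overhead camera's automatic mat outline was clipped, so I used the scene camera's corners. Two opposite corners from the overhead view agreed with those to about 1 mm. Some wrist-camera fixes were 1–4 mm off where the grips and the screw axes put things, and I corrected for that during the grasps.

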